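# Seat a ruler compass in its calibration cradle and hold it against the fence

## Task

Pick up the blue ruler compass and slide it, long ruler end first, into the slot of the aluminium cradle, under both lips, until its nose is fully home against the brass fence. Then keep pushing it diagonally, both forward against the fence and down onto the bed with a firm push of about 10 N each way (do not ram or crush it), and finish while still holding it like that: do not let go or back off. Leave the bezels, the tripod knob and the mallet where they are.

Things in the scene. Friction and masses are not known exactly. Their poses are not given: they have to be found in the camera images.
- compass: Blue acrylic ruler compass, 80 to 150 g: flat slab 125 x 62 x 6 mm with a round black housing, diameter 40, rising 14 above the slab. Origin: on the underside, below the housing's centre. +x: along the slab to the long ruler end (nose, 75 away, pale arrow); short end at x=-50; z up. Gripped with one finger before and one behind the housing (closing along x), it passes between the cradle's lips.
- compass_nose (a point): Middle of the lower edge of the compass's nose (75 mm ahead of the compass's origin, at the underside).
- cradle: Fixed aluminium cradle (all in mm). Origin at table height; +x along the slot from mouth to fence. Rails x=-30 to 60, slot 64.5 wide; each has a lip overhanging the slot by 7, underside 8.5 and top 13.5 above the bed, 50.5 open between the lips. Before them lipless guides flare the mouth to about 79 wide at x=-55. Compass home: its origin at x=-15, y=0, z=12.
- bed: The cradle's bed plate, rigid and fixed; same origin and axes as the cradle. 12 mm thick (top at z=12 mm), 100 wide, from x=-100 to x=90 mm.
- fence: Brass cam-lock block, slid shut across the slot's end and fixed there: the fence. Rigid, 82 mm wide, 20 high, 24 thick, with a cam disc and a bar on top (31 high in all). Origin: in the middle of its face towards the mouth, at bed-top height; +x points away from the mouth (same axes as the cradle), z up.
- bezel_a: Grey cast aluminium bezel ring, outer diameter 56 mm, 9 high, flat on the table beyond the middle. Leave alone. Origin: centre of underside.
- bezel_b: The same kind of bezel ring, at the left. Leave alone.
- tripod_knob: Stainless knob standing on its head, diameter 38 mm, 38 high with the stud. Leave alone. Origin: centre of underside.
- mallet: Round beech mallet on its face: head diameter 70 mm, 60 high, origin at the centre of its underside; handle 20 thick runs 180 out along -x from the origin, 30 above the table. Leave alone.

How it is judged:
On the way:
1. the compass's nose has entered the slot under the lips, lying flat in line with it (y of compass_nose in the frame of fence between -0.004 and 0.004 m and z of compass_nose in the frame of fence between -0.0025 and 0.004 m and angle between the x axis of compass and the x axis of cradle, either way round below 0.06 rad and x of compass_nose in the frame of fence between -0.078 and 0.003 m), for 0.1 s.
At the end, for the whole second after the job is handed in: Compass flat in the slot (tilt under 0.04, in line within 0.06 rad, 4 mm sideways), nose within 3 mm of the fence, underside within 2 mm of the bed, at rest; through the last second the fingers press it: over 4 N on the fence and over 4.5 N on the bed (y of compass_nose in the frame of fence between -0.004 and 0.004 m and z of compass_nose in the frame of fence between -0.0025 and 0.004 m and angle between the x axis of compass and the x axis of cradle, either way round below 0.06 rad and x of compass_nose in the frame of fence between -0.003 and 0.003 m and z of compass_nose in the frame of fence between -0.0025 and 0.002 m and angle between compass's own z axis and vertical below 0.04 rad and contact force between compass and fence above 4 N and contact force between compass and bed above 4.5 N and contact force between the fingers and compass above 3 N and linear speed of compass below 0.01 m/s); the arm keeps its last pose, push and grip.
It fails at once if the compass is rammed or crushed: over 60 N on the fence or the bed (contact force between compass and fence above 60 N or contact force between compass and bed above 60 N).
It fails at once if a bezel, the tripod knob or the mallet is moved more than 20 mm (distance of any of bezel_a, bezel_b, tripod_knob, mallet from where it was at the start of the episode above 0.02 m).
It also fails if it takes over 45 s, if anything falls off the work surface, if the arm or the gripper's body presses on something with over 40 N, if the wrist force passes 120 N, or if a joint passes its speed limit or range.

## Robot

A 6-joint arm with a two-finger parallel gripper is mounted at the origin on the work surface. World frame = base frame: x ahead of the robot, y to its left, z up, the work surface at z = 0. Lengths are in m, angles in rad, forces in N, time in s.
With the tool pointing down it reaches from about 0.375 to 0.975 m from the base axis. Payload 3.8 kg.
Tool frame: the origin (TCP) lies at the very end of the fingers, on their centre line; the grasp point (between the pads) lies bot.hold_point_z behind it (bot.hold_point_z is the distance from the TCP to the grasp point, in m); z points along the fingers, y is the line along which they close (so a half turn about z gives the same grasp; the last joint's range is limited). The gripper opens to 85 mm and grips with 20 to 120 N. Pads are 22 mm wide; open, the fingers measure 114 mm over their backs; the gripper's body (76 mm by 85 mm) begins 54 mm behind the grasp point. The pads swing forward as they close: fully open they stand 13 mm farther back than shut.
Start: joints at [-1.288, 0.264, 1.604, -0, 1.274, -0.037], TCP at [0.212, -0.641, 0.231] pointing down, gripper open.
Joint ranges: [-2.63, 2.63], [-0.94, 2.18], [0.31, 2.57], [-1.31, 4.45], [0, 2.66], [-2.55, 2.55]. Speed limits (rad/s): [2.57, 2.57, 3.14, 3.14, 3.14, 3.14].

## Interface

Orientations are given as a rotation vector (axis times angle).
In Python, from workcell import bot, status, read_camera, camera_info gives the robot as it stands (bot), with the cameras as plain functions and the readings (status).
- The arm moves only by the shell command python3 jog.py [OPENING] [FORCE], which reads ROWS from standard input. ROWS is a JSON list of rows, 1 to 5 of them, each an object with the fields dx, dy, dz (the shift in m), spin (a turn about the tool's z in rad); a field left out counts as zero; each row shifts and turns the commanded pose from where the row before left it, along the tool's axes as they then stand; what a row does not reach is not made up. A row lasts 1/8 s, in which the tool goes at most 0.0625 m and 0.188 rad, less where a joint would pass 70% of its speed; a pose out of reach is approached as far as the arm can. OPENING is the opening from 0.0 (shut) to 1.0 (fully open), set as the command begins (- or left out keeps the last). The fingers move at their own pace and stop on an object; FORCE is the grip in N (left out, the last holds). Time passes only in rows, so rows that do not move let the fingers close. It prints the time, the measured TCP pose, the force, the opening and the grip force at its end. Input that does not fit is refused with a message, and nothing moves.
- status.read_state(): the state, without advancing time (a new reading comes with each control period).
- read_camera(name): name is "scene" or "top" or "wrist"; returns the picture (420x560x3 uint8, red, green, blue); there is no depth.
- camera_info(name): a dict with "intrinsics" (3x3 intrinsics, pixels), "extrinsics" (4x4, takes a point from camera to world coordinates). Camera axes: x right, y down, z forward; pixel columns grow to the right and rows downward; lengths in m; the calibration is good to about 2 mm. A picture is of the moment at which its call begins: read the wrist's pose just before it. camera_info takes no time and is no camera call; for the wrist camera it gives the pose at the moment of the call.
- bot.finish_job(): hands the job in; it is judged then, once.
The state is a dict: "time": time; "q": joint angles; "joint_vel": joint speeds; "joint_torque": joint torques, N m; "tool_pos": TCP position; "tcp_rot": TCP orientation; "wrist_force": force on the tool from outside, world axes, zero at the start; "torque": the same for the moment, N m; "width": opening from 0.0 (shut) to 1.0 (fully open); "grip_force": force on a finger pad.
Only numpy, scipy, OpenCV 4.12 (cv2) and the standard library are available. Lean on these libraries where they do the work, as an engineer would, in place of code of your own. Each camera call takes 0.05 s, during which the arm holds its last target. There are 200 camera calls.

## Working session

There is one attempt and no reset: what is moved stays moved. The work goes in short steps, Python scripts to look and compute and a shell command to move; the robot and the scene stay as the last step left them, time stands still between calls to the robot, and variables do not carry over. Pictures are saved under pics/ and viewed, at most 10 in all, crops included, and the job is handed in when it is done.

```bash
mkdir -p pics; ls; python3 - <<'E'
from workcell import bot, status, read_camera, camera_info
import cv2,numpy as np
for n in ("top","scene"):
    im=read_camera(n); cv2.imwrite(f"pics/{n}0.png",im[:,:,::-1])
    c=camera_info(n); print(n,np.round(c["intrinsics"],1).tolist(),np.round(c["extrinsics"],3).tolist())
print(bot.hold_point_z, status.read_state())
E
```

```text
jog.py
pics
workcell.py
top [[447.0, 0.0, 280.3], [0.0, 447.0, 211.0], [0.0, 0.0, 1.0]] [[-0.011, -0.997, 0.073, 0.492], [-1.0, 0.01, -0.013, -0.008], [0.013, -0.073, -0.997, 1.209], [0.0, 0.0, 0.0, 1.0]]
scene [[437.2, 0.0, 281.7], [0.0, 437.2, 209.9], [0.0, 0.0, 1.0]] [[-0.697, 0.438, -0.567, 1.131], [0.717, 0.413, -0.562, 0.558], [-0.012, -0.799, -0.602, 0.654], [0.0, 0.0, 0.0, 1.0]]
0.0187 {'time': 0.1, 'q': array([-1.28791746e+00,  2.64658503e-01,  1.60529784e+00, -2.99958009e-05,
        1.27371243e+00, -3.68990716e-02]), 'joint_vel': array([-0.0003018 , -0.00028517, -0.00253609, -0.00112169,  0.0011197 ,
       -0.00137797]), 'joint_torque': array([-2.26620659e-04, -5.16708612e+01, -3.68589199e+01, -8.17566593e-05,
        6.20833292e-03, -4.82843598e-05]), 'tool_pos': array([ 0.21198559, -0.64011743,  0.23006693]), 'tcp_rot': array([-3.09948862e+00, -4.99854708e-01,  4.44487840e-04]), 'wrist_force': array([-0.05627233,  0.58840686,  0.45093775]), 'torque': array([-0.03022115,  0.02755641,  0.02232024]), 'grip_force': 0.0, 'width': 0.9983574895738958}
```

View pics/top0.png

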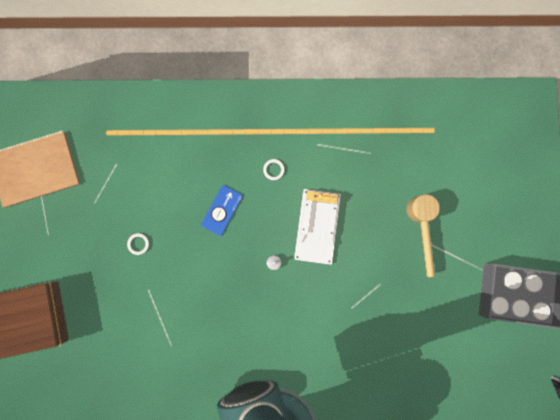

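View pics/scene0.png

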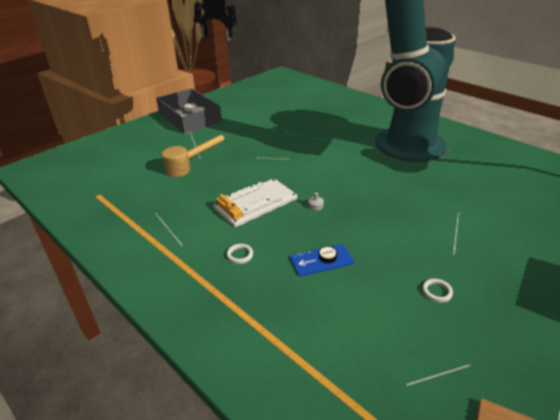

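The top view shows the compass at about (222,210), arrow pointing up-right. The cradle is at (318,227) with its fence at the top (322,197). The knob is at (274,262), the bezels at (274,170) and (138,244), and the mallet at (425,208).

```bash
cat > h.py <<'E'
from workcell import bot, status, read_camera, camera_info
import cv2,numpy as np
from scipy.spatial.transform import Rotation as R
def cast(info,uv,z):
    K,T=info["intrinsics"],info["extrinsics"]
    uv=np.atleast_2d(np.asarray(uv,float))
    d=(np.linalg.inv(K)@np.c_[uv,np.ones(len(uv))].T).T@T[:3,:3].T
    return T[:3,3]+d*((z-T[2,3])/d[:,2])[:,None]
def mask(im,lo,hi):
    return cv2.inRange(cv2.cvtColor(im,cv2.COLOR_RGB2HSV),lo,hi)
def blobs(m,amin):
    cs=cv2.findContours(m,cv2.RETR_EXTERNAL,cv2.CHAIN_APPROX_NONE)[0]
    return sorted([c for c in cs if cv2.contourArea(c)>amin],key=cv2.contourArea,reverse=True)
BLUE=((105,120,60),(130,255,255)); ORANGE=((12,120,120),(28,255,255)); WHITE=((0,0,150),(180,60,255))
def rect(c,info,z):
    p=cast(info,c[:,0,:],z)[:,:2].astype(np.float32)
    return cv2.boxPoints(cv2.minAreaRect(p*1000))/1000
E
python3 - <<'E'
from h import *
im=read_camera("top"); I=camera_info("top")
for n,c,z,a in(("blue",BLUE,.006,200),("white",WHITE,.015,200),("orange",ORANGE,.03,60)):
    for b in blobs(mask(im,*c),a)[:4]:
        r=rect(b,I,z); print(n,b[:,0].mean(0),r.mean(0).round(4),r.round(4).tolist())
hs=cast(I,[[219,214],[228.,198]],.01);print(hs)
print("knob,bezels",cast(I,[[274,262],[274,170],[138,244]],.01).round(3))
s=status.read_state();print(R.from_rotvec(s["tcp_rot"]).as_matrix().round(3))
print(np.linalg.inv(np.vstack([np.c_[R.from_rotvec(s["tcp_rot"]).as_matrix(),s["tool_pos"]],[0,0,0,1]])).dot(camera_info("wrist")["extrinsics"]).round(3), camera_info("wrist")["intrinsics"])
E
echo '[{"dx": 0.045, "dy": -0.0335, "dz": 0.01}, {"dx": 0.045, "dy": -0.0335, "dz": 0.01}, {"dx": 0.045, "dy": -0.0335, "dz": 0.01}, {"dx": 0.045, "dy": -0.0335, "dz": 0.01}, {"dx": 0.045, "dy": -0.0335, "dz": 0.01}]' | python3 jog.py
echo '[{"dx": 0.045, "dy": -0.0335, "dz": 0.01}, {"dx": 0.045, "dy": -0.0335, "dz": 0.01}, {"dx": 0.045, "dy": -0.0335, "dz": 0.01}, {"dx": 0.045, "dy": -0.0335, "dz": 0.01}, {"dx": 0.045, "dy": -0.0335, "dz": 0.01}]' | python3 jog.py
echo '[{"spin": -0.184}, {"spin": -0.184}, {"spin": -0.184}, {"spin": -0.184}, {"spin": -0.184}]' | python3 jog.py
echo '[{"spin": -0.185}, {}, {}]' | python3 jog.py
python3 - <<'E'
from h import *
I=camera_info("wrist"); im=read_camera("wrist"); cv2.imwrite("pics/w1.png",im[:,:,::-1])
E
```

```text
time: 0.78
tool_pos: [0.3738, -0.4093, 0.1807]
tcp_rot: [-3.101, -0.5, -0.0]
wrist_force: [1.5, 0.3, 0.2]
width: 1.002
grip_force: 0.0
time: 1.4
tool_pos: [0.5348, -0.1796, 0.1309]
tcp_rot: [3.101, 0.5, 0.0]
wrist_force: [1.2, -0.4, -0.6]
width: 1.004
grip_force: 0.0
time: 2.02
tool_pos: [0.5338, -0.1811, 0.1309]
tcp_rot: [-2.551, -1.833, 0.001]
wrist_force: [0.6, 0.2, -0.9]
width: 1.002
grip_force: 0.0
time: 2.4
tool_pos: [0.5339, -0.1812, 0.1311]
tcp_rot: [-2.38, -2.05, 0.0]
wrist_force: [-0.1, 0.2, 0.7]
width: 1.0
grip_force: 0.0
```

View pics/w1.png

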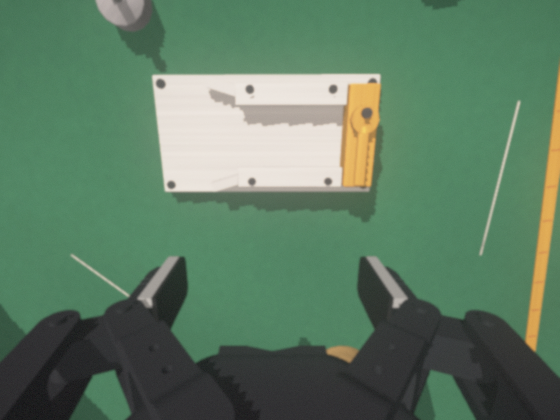

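The wrist view shows the cradle. Bed corners at the mouth end are near (153,75) and (165,191), rail screws at (250,89), (333,89), (252,182) and (328,182), and the brass fence spans x=343 to 380. I'll enlarge it to pick edges.

```bash
python3 - <<'E'
from h import *
I=camera_info("wrist"); im=read_camera("wrist"); np.savez("w1.npz",im=im,K=I["intrinsics"],T=I["extrinsics"])
cv2.imwrite("pics/w1z.png",cv2.resize(im[60:205,140:395],None,fx=3.1,fy=3.1,interpolation=cv2.INTER_CUBIC)[:,:,::-1])
# dark screws
g=cv2.cvtColor(im,cv2.COLOR_RGB2GRAY); m=np.zeros_like(g); m[76:192,152:380]=(g[76:192,152:380]<95)*255
for c in blobs(m,15):
    (x,y),r=cv2.minEnclosingCircle(c)
    if r<7: 
        print((round(x,1),round(y,1)),round(r,1),*[cast(I,(x,y),z)[0,:2].round(4) for z in (.012,.0255)])
b=blobs(mask(im,*ORANGE),300)
for c in b[:2]:
    if c[:,0,0].max()<400: print("fence",c[:,0].min(0),c[:,0].max(0),*[rect(c,I,z).round(4).tolist() for z in(.012,.032)])
E
```

```text
fence [341  83] [380 186] [[0.5964999794960022, -0.1768999993801117], [0.6259999871253967, -0.18140000104904175], [0.6392999887466431, -0.09440000355243683], [0.6098999977111816, -0.08990000188350677]] [[0.5924999713897705, -0.17170000076293945], [0.6197999715805054, -0.17589999735355377], [0.632099986076355, -0.09539999812841415], [0.6049000024795532, -0.09130000323057175]]
```

View pics/w1z.png

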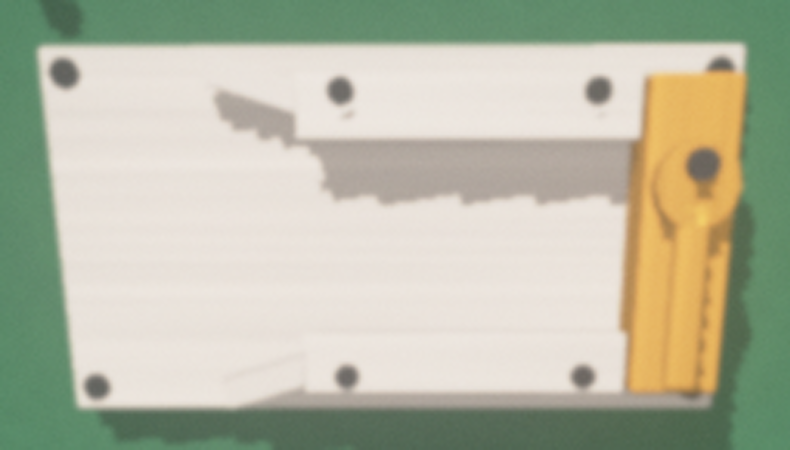

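```bash
python3 - <<'E'
from h import *
d=np.load("w1.npz"); I={"intrinsics":d["K"],"extrinsics":d["T"]}
f=lambda p,z: cast(I,np.array(p)/3.1+[140,60],z)[:,:2]
bed=f([(39,45),(78,407),(711,408),(746,43)],.012)
scr=f([(340,91),(598,91),(583,377),(346,377)],.0255)
fen=f([(637,145),(622,325)],.012)
bs=f([(64,73),(96,387)],.012)
e=bed; xax=(e[2]+e[3]-e[0]-e[1]); ang=np.arctan2(xax[1],xax[0]); yx=e[[0,3]].sum(0)-e[[1,2]].sum(0)
print("bed len",np.linalg.norm(xax)/2,"wid",np.linalg.norm(yx)/2,"ang",ang,np.arctan2(yx[1],yx[0])-np.pi/2)
for i,j in((0,1),(3,2)): print("scr ang",np.arctan2(*(scr[(1,2)[i!=0]]-scr[(0,3)[i!=0]])[::-1]))
c,s=np.cos(ang),np.sin(ang); Rm=np.array([[c,s],[-s,c]])
o=e.mean(0)+np.array([c,s])*.005; print("origin",o)
for n,p in(("bed",bed),("scr",scr),("fence",fen),("bscr",bs)): print(n,((p-o)@Rm.T*1000).round(1).tolist())
E
```

```text
bed len 0.18923899960078208 wid 0.10000238616706048 ang -0.14850992521996784 -0.14800928269128666
scr ang -0.1490157644307754
scr ang -0.14897060224857792
origin [ 0.54255699 -0.12355562]
bed [[-99.5, 49.8], [-99.7, -49.8], [89.8, -50.2], [89.5, 50.2]]
scr [[-18.3, 37.1], [48.0, 37.1], [48.3, -37.8], [-18.3, -37.8]]
fence [[62.2, 24.4], [61.4, -25.3]]
bscr [[-93.6, 42.9], [-93.7, -43.7]]
```

```bash
echo '[{"dx": 0.052, "dy": -0.003, "dz": 0.004}, {"dx": 0.052, "dy": -0.003, "dz": 0.004}, {"dx": 0.052, "dy": -0.003, "dz": 0.004}, {"dx": 0.052, "dy": -0.003, "dz": 0.004}, {"dx": 0.052, "dy": -0.003, "dz": 0.004}]' | python3 jog.py >/dev/null
echo '[{"spin": 0.178}, {"spin": 0.178}, {}, {}]' | python3 jog.py
python3 - <<'E'
from h import *
I=camera_info("wrist"); im=read_camera("wrist"); cv2.imwrite("pics/w2.png",im[:,:,::-1])
b=blobs(mask(im,*BLUE),800)[0]; r=rect(b,I,.006); print("blue",r.mean(0),r.tolist())
for i in range(4): d=r[(i+1)%4]-r[i]; print(np.linalg.norm(d),np.arctan2(d[1],d[0]))
E
```

```text
time: 3.62
tool_pos: [0.557, 0.078, 0.1113]
tcp_rot: [-2.702, -1.603, 0.0]
wrist_force: [-0.2, -0.1, -0.1]
width: 1.001
grip_force: 0.0
blue [0.58383495 0.13492803] [[0.5145701169967651, 0.1380753368139267], [0.6238567233085632, 0.07830843329429626], [0.653099775314331, 0.131780743598938], [0.543813169002533, 0.19154763221740723]]
0.12456181 -0.50044644
0.06094624 1.07035
0.1245618 2.6411464
0.060946226 -2.0712428
```

View pics/w2.png

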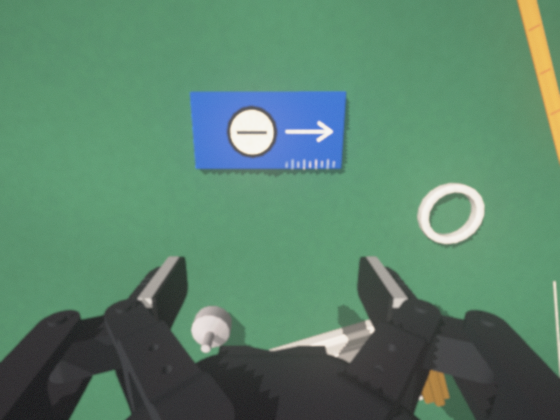

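The wrist view shows the compass with its housing at (252,132) and its arrow pointing right, in line with the gripper's closing direction.

```bash
cat >> h.py <<'E'
def go(p,heading):
    s=status.read_state(); M=R.from_rotvec(s["tcp_rot"]).as_matrix()
    y=M[:,1]; h=np.arctan2(y[1],y[0])
    print("tool-axes move",(M.T@(np.array(p)-s["tool_pos"])).round(4),"turn(tool z)",round(-(heading-h),4),"tilt",np.degrees(np.arccos(-M[2,2])).round(2),"q",s["q"].round(2),"F",s["wrist_force"].round(1),"z",s["tool_pos"][2])
E
python3 -c "
from h import *
go([.5728,.1409,.03],-.5004)"
```

```text
tool-axes move [ 0.0628 -0.0165  0.0813] turn(tool z) -0.0001 tilt 0.0 q [ 0.09  0.16  1.96 -0.    1.02  0.6 ] F [ 0.4 -0.8  0.8] z 0.11133507124429692
```

```bash
echo '[{"dx": 0.0314, "dy": -0.0083, "dz": 0.02}, {"dx": 0.0314, "dy": -0.0082, "dz": 0.02}, {"dz": 0.04}, {}, {}]' | python3 jog.py
python3 -c "
from h import *
go([.5728,.1409,.012],-.5004)
I=camera_info('wrist');im=read_camera('wrist');cv2.imwrite('pics/w3.png',im[:,:,::-1])
go([.5728,.1409,.012],-.5004)"
```

```text
time: 4.3
tool_pos: [0.5732, 0.1408, 0.0321]
tcp_rot: [2.703, 1.6, 0.001]
wrist_force: [0.2, 0.1, -0.6]
width: 1.0
grip_force: 0.0
tool-axes move [-0.0001 -0.0004  0.0201] turn(tool z) -0.0016 tilt 0.03 q [ 0.2   0.3   1.96 -0.    0.88  0.7 ] F [ 0.2  0.1 -0.6] z 0.032054893005460786
tool-axes move [-0.0006 -0.0011  0.0208] turn(tool z) -0.0019 tilt 0.13 q [ 0.2   0.3   1.95 -0.    0.88  0.7 ] F [-0.3 -0.3  0.4] z 0.032839679488501375
```

View pics/w3.png

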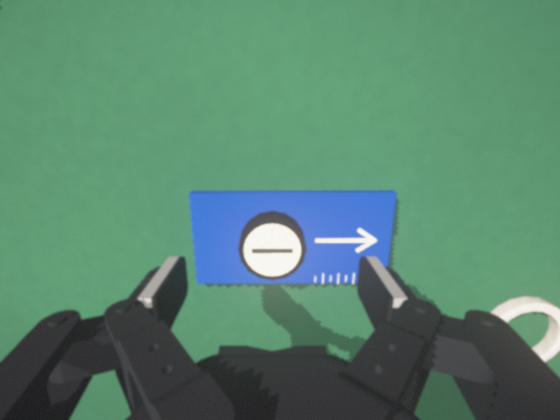

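The housing at (272,248) is centred between the fingers. Next I partly close and descend.

```bash
echo '[{"dz": 0.01}, {"dz": 0.01}, {}, {}]' | python3 jog.py 0.58 30
for i in 1 2 3 4; do echo '[{"dz": 0.0015}, {}]' | python3 jog.py | egrep "pos|force|width"; done
```

```text
time: 4.85
tool_pos: [0.5727, 0.141, 0.0111]
tcp_rot: [-2.704, -1.6, 0.001]
wrist_force: [-0.1, 0.4, 1.5]
width: 0.579
grip_force: 0.0
tool_pos: [0.5729, 0.1412, 0.0098]
wrist_force: [0.1, -0.6, -0.3]
width: 0.582
grip_force: 0.0
tool_pos: [0.5727, 0.1411, 0.0082]
wrist_force: [0.5, -1.1, -0.2]
width: 0.58
grip_force: 0.0
tool_pos: [0.5727, 0.1411, 0.0066]
wrist_force: [-0.4, 0.2, 0.8]
width: 0.578
grip_force: 0.0
tool_pos: [0.5727, 0.1411, 0.0051]
wrist_force: [-0.0, -0.3, -0.8]
width: 0.579
grip_force: 0.0
```

```bash
echo '[{"dz": 0.0005}, {}]' | python3 jog.py | egrep "pos|force|width"; echo '[{}, {}, {}, {}]' | python3 jog.py 0.3 50
echo '[{"dz": -0.015}, {"dz": -0.025}, {}, {}]' | python3 jog.py
python3 - <<'E'
from h import *
I=camera_info("wrist");im=read_camera("wrist");cv2.imwrite("pics/w4.png",im[:,:,::-1])
go([.5426-.115*.989,-.1236+.115*.148,.06],-.1485)
E
```

```text
tool_pos: [0.5728, 0.1411, 0.0047]
wrist_force: [-0.6, 0.4, -0.6]
width: 0.584
grip_force: 0.0
time: 6.6
tool_pos: [0.5732, 0.1412, 0.0052]
tcp_rot: [2.703, 1.6, 0.001]
wrist_force: [0.4, -0.3, 3.7]
width: 0.443
grip_force: 50.5
time: 7.1
tool_pos: [0.5724, 0.141, 0.0444]
tcp_rot: [-2.703, -1.6, 0.001]
wrist_force: [-0.4, -0.6, -0.6]
width: 0.448
grip_force: 50.3
tool-axes move [-0.2858 -0.0063 -0.0158] turn(tool z) -0.3535 tilt 0.09 q [0.2  0.29 1.95 0.   0.91 0.7 ] F [-0.   0.  -1.5] z 0.04389389179147568
```

View pics/w4.png

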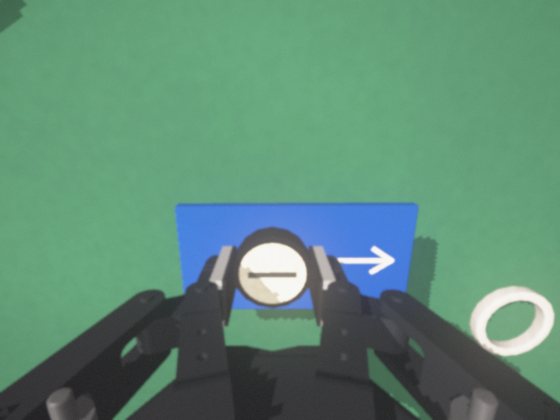

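The compass is held. The slab's left edge lies along row 204 and the housing is centred at (272,272). Next I measure its offset and yaw in the grip.

```bash
cat >> h.py <<'E'
def inhand():
    s=status.read_state(); I=camera_info("wrist"); im=read_camera("wrist")
    m=mask(im,*BLUE); c=blobs(m,800)[0][:,0]; u0,u1=c[:,0].min(),c[:,0].max(); v0=c[:,1].min()
    M=R.from_rotvec(s["tcp_rot"]).as_matrix(); zt=s["tool_pos"][2]+.001
    us=np.arange(u0+12,u1-12); e=np.array([(u,np.argmax(m[:,u]>0)-.5) for u in us],float)
    P=(cast(I,e,zt)-s["tool_pos"])@M; k=np.polyfit(P[:,1],P[:,0],1)
    vs=np.arange(v0+8,v0+45); f=np.array([(u1+1 - np.argmax(m[v,:u1+1][::-1]>0)-.5,v) for v in vs],float)
    g=np.array([(np.argmax(m[v]>0)-.5,v) for v in vs],float)
    N=(cast(I,f,zt)-s["tool_pos"])@M; B=(cast(I,g,zt)-s["tool_pos"])@M
    print("left edge tool-x at y=0: %.4f slope %.4f; nose tool-y %.4f back %.4f"%(k[1],k[0],N[:,1].mean(),B[:,1].mean()),"std",N[:,1].std().round(4))
    return s
E
python3 -c "
from h import *
inhand(); inhand()"
```

```text
left edge tool-x at y=0: 0.0318 slope 0.0046; nose tool-y 0.0740 back -0.0502 std 0.0002
left edge tool-x at y=0: 0.0318 slope 0.0050; nose tool-y 0.0740 back -0.0502 std 0.0002
```

```bash
cat >> h.py <<'E'
CO=np.array([.5426,-.1238]); CH=-.1487
def tgt(x,under,off=(.0008,-.001),yaw=.005,dy=0):
    h=CH-yaw; ty=np.array([np.cos(CH),np.sin(CH)]); tx=np.array([-ty[1],ty[0]])
    hy=np.array([np.cos(h),np.sin(h)]); hx=np.array([-hy[1],hy[0]])
    p=CO+x*ty+dy*tx-off[0]*hx-off[1]*hy
    go([*p,.012+under+.005],h)
E
echo '[{"dz": -0.025}, {"dz": -0.025, "spin": -0.175}, {"dz": -0.01, "spin": -0.175}, {}, {}]' | python3 jog.py
python3 -c "
from h import *
tgt(-.135,.02)"
```

```text
time: 7.88
tool_pos: [0.5719, 0.1409, 0.1035]
tcp_rot: [-2.386, -2.042, 0.003]
wrist_force: [0.9, 0.6, -0.5]
width: 0.446
grip_force: 50.4
tool-axes move [-0.2677 -0.122   0.0669] turn(tool z) -0.0012 tilt 0.12 q [0.2  0.22 1.91 0.   1.02 0.35] F [ 0.9  0.6 -0.5] z 0.10352507707507178
```

```bash
echo '[{"dx": -0.0446, "dy": -0.0203}, {"dx": -0.0446, "dy": -0.0203}, {"dx": -0.0446, "dy": -0.0203}, {"dx": -0.0446, "dy": -0.0203}, {"dx": -0.0446, "dy": -0.0203}]' | python3 jog.py >/dev/null
echo '[{"dx": -0.0446, "dy": -0.0203}, {"dz": 0.03}, {"dz": 0.02}, {}, {}]' | python3 jog.py >/dev/null
python3 - <<'E'
from h import *
tgt(-.135,.003); s=inhand(); I=camera_info("wrist")
im=read_camera("wrist");cv2.imwrite("pics/w5.png",im[:,:,::-1]);tgt(-.135,.003)
E
```

```text
tool-axes move [-0.0002 -0.002   0.0349] turn(tool z) 0.0011 tilt 0.01 q [-0.31 -0.02  2.28  0.    0.88 -0.16] F [ 0.7 -0.5 -0.5] z 0.05489458393351417
left edge tool-x at y=0: 0.0319 slope -0.0067; nose tool-y 0.0733 back -0.0502 std 0.0002
tool-axes move [-0.0001 -0.0029  0.0356] turn(tool z) 0.0016 tilt 0.09 q [-0.31 -0.02  2.28  0.    0.88 -0.16] F [-0.   1.5 -0.9] z 0.05562319527425376
```

View pics/w5.png

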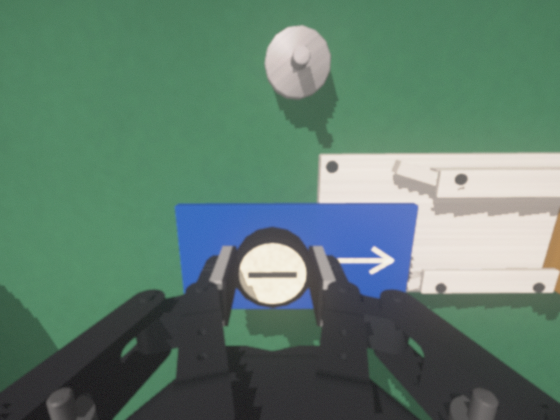

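The compass is in front of the mouth. The bed corner is at (318,154), rail screws are at (461,180) and (441,288), and the knob at (298,60) is clear. I'll check the cradle coordinates from this view.

```bash
python3 - <<'E'
from h import *
I=camera_info("wrist")
c,s=np.cos(CH),np.sin(CH); Rm=np.array([[c,s],[-s,c]])
for p,z,w in(((318,153.5),.012,(-100,50)),((461,179.5),.0255,(-18.3,37.4)),((440.5,288),.0255,(-18.3,-37.4)),((538.5,287.5),.0255,(48.3,-37.4))):
    print(w,((cast(I,p,z)[0,:2]-CO)@Rm.T*1000).round(1))
tgt(-.135,.003,yaw=.002)
E
```

```text
(-100, 50) [-102.2   51.2]
(-18.3, 37.4) [-16.9  36.8]
(-18.3, -37.4) [-17.1 -38.4]
(48.3, -37.4) [ 49.7 -38.3]
tool-axes move [-0.0001 -0.0029  0.0356] turn(tool z) -0.0014 tilt 0.09 q [-0.31 -0.02  2.28  0.    0.88 -0.16] F [-0.   1.5 -0.9] z 0.05562319527425376
```

```bash
echo '[{"dx": -0.0005, "dy": -0.003, "dz": 0.015}, {"dz": 0.013}, {"dz": 0.005}, {}, {}]' | python3 jog.py
echo '[{"dz": 0.002}, {}, {}]' | python3 jog.py
python3 -c "
from h import *
tgt(-.115,.001,yaw=.002,dy=-.0004)"
```

```text
time: 9.85
tool_pos: [0.4091, -0.1051, 0.0219]
tcp_rot: [2.383, 2.046, 0.0]
wrist_force: [-0.6, -0.0, -1.4]
width: 0.445
grip_force: 50.6
time: 10.22
tool_pos: [0.409, -0.105, 0.0199]
tcp_rot: [2.383, 2.046, 0.0]
wrist_force: [-0.0, -0.7, -1.8]
width: 0.443
grip_force: 50.6
tool-axes move [0.0001 0.0209 0.0019] turn(tool z) -0.0013 tilt 0.02 q [-0.31  0.03  2.31  0.    0.8  -0.16] F [-0.  -0.7 -1.8] z 0.0199287679352228
```

```bash
for i in 1 2 3; do echo '[{"dz": 0.001}, {}, {}]' | python3 jog.py | egrep "pos|wrist"; done
```

```text
tool_pos: [0.4088, -0.105, 0.0188]
wrist_force: [0.1, -0.7, -1.5]
tool_pos: [0.4088, -0.105, 0.0177]
wrist_force: [-0.8, 0.0, -0.9]
tool_pos: [0.409, -0.105, 0.017]
wrist_force: [-2.4, 1.0, 3.1]
```

```bash
echo '[{"dy": 0.008, "dz": -0.0008}, {"dy": 0.01}, {"dy": 0.01}, {}]' | python3 jog.py | egrep "pos|wrist"
echo '[{"dy": 0.008}, {"dy": 0.008}, {}]' | python3 jog.py | egrep "pos|wrist"
python3 -c "
from h import *
tgt(-.085,.001,yaw=.002,dy=-.0004)"
```

```text
tool_pos: [0.4378, -0.1095, 0.0176]
wrist_force: [-0.3, -0.5, -0.3]
tool_pos: [0.4535, -0.1117, 0.0177]
wrist_force: [2.3, 2.7, -1.3]
tool-axes move [ 0.0001  0.0059 -0.0003] turn(tool z) -0.0012 tilt 0.08 q [-0.3   0.12  2.22  0.    0.8  -0.14] F [ 2.3  2.7 -1.3] z 0.017727203615406997
```

```bash
for i in 1 2; do echo '[{"dy": 0.008}, {"dy": 0.008}, {"dy": 0.008}, {}]' | python3 jog.py | egrep "pos|wrist|rot"; done
python3 -c "
from h import *
tgt(-.015,.0,yaw=.002,dy=-.0004)"
```

```text
tool_pos: [0.4774, -0.1154, 0.0178]
tcp_rot: [2.383, 2.046, 0.002]
wrist_force: [2.1, 2.5, -2.0]
tool_pos: [0.5011, -0.1189, 0.0177]
tcp_rot: [2.383, 2.046, 0.002]
wrist_force: [1.5, 4.1, -2.7]
tool-axes move [0.0002 0.0278 0.0007] turn(tool z) -0.0013 tilt 0.09 q [-0.28  0.2   2.12  0.    0.82 -0.13] F [ 1.5  4.1 -2.7] z 0.017678087766067267
```

```bash
echo '[{"dx": 0.0003, "dy": 0.008}, {"dx": 0.0002, "dy": 0.008}, {"dy": 0.006}, {}]' | python3 jog.py | egrep "pos|wrist"
for i in 1 2 3; do echo '[{"dy": 0.001}, {}]' | python3 jog.py | egrep "pos|wrist"; done
python3 -c "
from h import *
tgt(-.015,.0,yaw=.002,dy=-.0004)"
```

```text
tool_pos: [0.5231, -0.1221, 0.0179]
wrist_force: [2.2, 2.4, -1.4]
tool_pos: [0.5231, -0.1221, 0.0178]
wrist_force: [0.6, 2.4, -1.7]
tool_pos: [0.5233, -0.1221, 0.0176]
wrist_force: [-0.1, 2.7, 0.2]
tool_pos: [0.5243, -0.1222, 0.0174]
wrist_force: [-0.9, 1.9, -0.8]
tool-axes move [-0.      0.0043  0.0004] turn(tool z) -0.0013 tilt 0.03 q [-0.28  0.24  2.07 -0.    0.83 -0.12] F [-0.9  1.9 -0.8] z 0.017408777009839723
```

```bash
for i in 1 2 3; do echo '[{"dy": 0.001}, {}, {}]' | python3 jog.py | egrep "pos|wrist"; done
```

```text
tool_pos: [0.5256, -0.1224, 0.0175]
wrist_force: [-1.0, 1.8, -2.5]
tool_pos: [0.5267, -0.1226, 0.0177]
wrist_force: [-0.2, 0.9, -1.5]
tool_pos: [0.5276, -0.1227, 0.0176]
wrist_force: [0.3, 0.3, -1.8]
```

```bash
for i in 1 2 3; do echo '[{"dy": 0.0007}, {}, {}]' | python3 jog.py | egrep "pos|wrist"; done
```

```text
tool_pos: [0.5276, -0.1227, 0.0175]
wrist_force: [-4.5, 1.8, 1.6]
tool_pos: [0.5276, -0.1227, 0.0173]
wrist_force: [-6.2, 2.4, 2.1]
tool_pos: [0.5277, -0.1227, 0.0172]
wrist_force: [-8.3, 1.8, 5.2]
```

Nose is on the fence. Next I press down.

```bash
for i in 1 2; do echo '[{"dz": 0.0007}, {}, {}, {}]' | python3 jog.py | egrep "pos|wrist|grip"; done
```

```text
tool_pos: [0.5277, -0.1227, 0.0171]
wrist_force: [-9.2, 3.7, 8.3]
grip_force: 51.6
tool_pos: [0.5277, -0.1226, 0.0171]
wrist_force: [-12.1, 2.8, 14.0]
grip_force: 52.1
```

```bash
python3 - <<'E'
from h import *
im=read_camera("wrist");cv2.imwrite("pics/w6.png",im[:,:,::-1])
inhand(); tgt(-.015,.0,yaw=.002,dy=-.0004)
E
```

```text
left edge tool-x at y=0: 0.0261 slope -0.0787; nose tool-y 0.0582 back -0.0497 std 0.0333
tool-axes move [-0.0001  0.0009  0.0001] turn(tool z) -0.0011 tilt 0.25 q [-0.27  0.25  2.06 -0.    0.83 -0.12] F [-10.9   3.4  14.1] z 0.017102095517151385
```

View pics/w6.png

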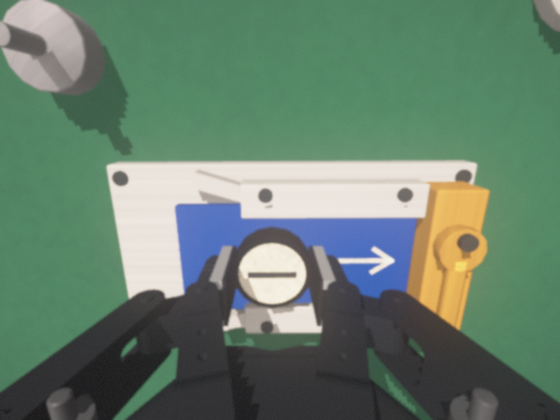

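The compass lies under both lips with its nose against the brass fence at about (412,260). The push is steady at about 11 N forward and 14 N down.

```bash
python3 -c "
from workcell import bot, status, read_camera, camera_info
print(bot.finish_job()); s=status.read_state(); print(s['time'],s['wrist_force'])"
```

```text
the job is handed in; nothing more can be done
None
the job is handed in; nothing more can be done
```

The compass is in the slot under both lips with its nose against the brass fence, and I handed the job in still gripping it, with the wrist reading about 11 N forward and 14 N down; the judge's verdict was not shown.

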